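Nip a bound report in the desk press

TASK

A freshly bound report lies in the desk press. Pick up the loose crank, set its socket on the square end of the press spindle and slide it fully home without forcing it, then wind it clockwise (seen from above) until the plate is firmly tight on the report, but do not over-tighten and crush it. Let go and leave the crank sitting fully home on the spindle; do not disturb the router, the stapler or the mug, and do not push on the plate or the spindle with the hand.

Things in the scene. Friction and masses are not known exactly. Their poses are not given: they have to be found in the camera images.
- press: Grey binding press bolted to the desk. Origin: centre of the bed's underside, on the desk, below the upright spindle's axis; z up. Bed 200 (x) by 300 (y) by 22 mm thick; two 24 mm steel pillars at y = +-126 mm; crossbeam 52 (x) by 300 (y) mm, from 140 to 172 mm above the desk, with a low brass nut on it up to 178 mm, through which the spindle passes
- platen: Press plate, aluminium, 150 (x) by 210 (y) by 16 mm, level, under the crossbeam. Origin: centre of its underside, on the spindle axis. It starts 23 to 45 mm above the report and does not turn. Winding the spindle clockwise (from above) lowers plate, spindle and fitted crank together, 20 mm per turn. Free winding down takes 2 to 4 N at the crank's knob; the thread holds when let go
- foot: Round steel foot of the spindle, 44 mm in diameter and 12 mm high, on top of the plate; it carries the upright spindle above it and, on stiff springs below it, the plate. Origin: centre of its underside, 17 mm above the plate's underside
- spindle_seat (a point): On the spindle's axis on top of its round 34 mm collar, the crank's seat; 131.5 mm above the plate's underside. Rises and sinks with the plate. From here up stands the steel square, 18 mm across flats, 24 mm high, its top 4 mm tapered to 14.5 mm. This point does NOT turn with the spindle (its axes are the press's): how the square is turned differs at every start; see it or feel for it
- spindle_top (a point): Top of the spindle, 29 mm above spindle_seat (not turning either). The square ends 5 mm below this point; above it is a round pilot, 13 mm in diameter, its top edge chamfered, which a socket drops over at any angle. The spindle takes 0.18 N m to turn, so a crank felt round lightly on top of the square does not turn it
- crank: Loose steel crank, about 0.4 kg, flat on the desk left or right of the press. Origin: on the socket's axis at the underside; x along the arm to the knob, z up. Boss 36 by 36 mm outside, 36 mm high, with a square hole 20 mm across flats right through; all sides along x and y. Arm 24 mm wide, 10 mm thick, level with the underside, out to x = 107 mm. Centre of mass at x = 33 mm
- knob_mid (a point): Middle of the crank's black upright knob, at x = 90 mm, 40 mm above the crank's underside. A round grip, 24 mm in diameter, from 13 to 67 mm above the underside; it spins freely on its pin, so the hand that holds it need not turn while winding
- report: Bound report, hard covers, 145 by 205 mm, roughly 35 mm thick (give or take 3 mm), 0.8 kg, loose on the press's bed under the plate. Origin: centre of its underside. Stiff: once the plate bears on it the pull grows by 1.5 to 2.5 N per 0.1 rad. Firmly tight: 6 to 9 N at the knob while it turns, or 2 to 6 N still to hold when the hand stops; beyond that it is crushed
- router: Black router with two upright antennas, 130 by 190 mm, 195 mm high with the antennas; bystander. Origin: centre of underside
- stapler: Black desk stapler, 150 by 36 by 55 mm, on the other side of the press from the crank; bystander. Origin: centre of underside
- mug: White mug, 82 mm across, 95 mm high; bystander. Origin: centre of underside
There are look-alikes about, which are no part of the job. What is shaped like the crank but blue or turquoise is not meant.

How it is judged:
By the outcome, as a careful person would: the job done as asked, in the order asked, and still so for the second after the job is handed in, with the robot touching nothing.
It also fails if it takes over 72 s, if anything falls off the work surface, if the arm or the gripper's body presses on something with over 40 N, if the wrist force passes 120 N, or if a joint passes its speed limit or range.

ROBOT

A 6-joint arm with a two-finger parallel gripper is mounted at the origin on the work surface. World frame = base frame: x ahead of the robot, y to its left, z up, the work surface at z = 0. Lengths are in mm, angles in rad, forces in N, time in s.
With the tool pointing down it reaches from about 325 to 900 mm from the base axis. Payload 3.5 kg.
Tool frame: the origin (TCP) lies midway between the tips of the shut fingers; the grasp point (between the pads) lies 19 mm behind it; z points along the fingers, y is the line along which they close (so a half turn about z gives the same grasp; the last joint's range is limited). The gripper opens to 85 mm and grips with 20 to 120 N. Pads are 22 mm wide; open, the fingers measure 114 mm over their backs; the gripper's body (76 mm by 85 mm) begins 54 mm behind the grasp point. The pads swing forward as they close: fully open they stand 13 mm farther back than shut.
Start: joints at [-1.243, 0.276, -0.026, 1.268, 0, 1.467], TCP at [260.987, -567.898, 231.313] pointing down, gripper open.
Joint ranges: [-3.12, 3.12], [-0.85, 1.88], [-1.08, 1.24], [-1.95, 2.15], [-1.57, 1.53], [-3.14, 3.14]. Speed limits (rad/s): [2.57, 2.57, 3.14, 3.14, 3.14, 3.14].

INTERFACE

Orientations are given as a 3x3 rotation matrix whose columns are the frame's x, y, z axes.
In Python, from workcell import env gives the robot as it stands.
- The arm moves only by the tool servo_tool, never from a script. Its argument "steps" is one flat list of numbers, 5 for each row, row after row: the shift along the tool's x, y, z in units of 120 mm (1.0 is 120 mm), then the turn about the tool's z in units of 30 degrees (1.0 is 30 degrees), then the gripper's target within -1 to 1 (fully open at 1, half-way at 0, shut at -1). In form: [x, y, z, turn, grip, x, y, z, turn, grip, ...]. A call has 1 to 12 rows; each row is the pose to reach, as a shift and turn from the pose commanded when the call began, along the tool's axes at that moment; what a row does not reach only later rows make up. A row lasts 1/8 s, in which the tool goes at most 62.5 mm and 10.7 degrees, less where a joint would pass 70% of its speed; a pose out of reach is approached as far as the arm can. A call with a number of a shift or a turn outside -1 to 1 is refused whole. A call with a gripper value outside its range is refused whole. The fingers move at their own pace and stop on an object; "grip_force" is the grip in N (left out, the last holds). Time passes only in rows, so rows that repeat a pose let the fingers close. It gives the time, the measured TCP pose, the force, the opening and the grip force at its end, in the units of the state.
- env.read_state(): the state, without advancing time (a new reading comes with each control period).
- env.read_camera(name): name is "scene" or "top" or "wrist"; returns the picture (400x640x3 uint8, red, green, blue); there is no depth.
- env.calibration(name): a dict with "vertical_fov" (degrees; the focal length in pixels is half the picture's height over the tangent of half this angle, whatever the lens; pixels are square), "cx", "cy" (the principal point, pixels), "world_to_cam" (4x4, takes a point from world to camera coordinates). Camera axes: x right, y up, looking along -z (the intrinsics and any distortion apply to the point x, -y, -z); pixel columns grow to the right and rows downward; lengths in mm; the calibration is good to about 2 mm. The wrist camera is an equidistant fisheye: a pixel r from the principal point sees the ray r / f radians off the axis. A picture is of the moment at which its call begins: read the wrist's pose just before it. calibration takes no time and is no camera call; for the wrist camera it gives the pose at the moment of the call.
- env.close_job(): hands the job in; it is judged then, once.
The state is a dict: "time": time; "joints": joint angles; "joint_velocities": joint speeds; "effort": joint torques, N m; "ee_pos": TCP position; "ee_rot": TCP orientation; "force": force on the tool from outside, world axes, zero at the start; "moment": the same for the moment, N m; "finger_gap": opening from 0.0 (shut) to 1.0 (fully open); "gripper_force": force on a finger pad.
Only numpy, scipy, OpenCV 4.12 (cv2) and the standard library are available. Lean on these libraries where they do the work, as an engineer would, in place of code of your own. Each camera call takes 0.05 s, during which the arm holds its last target. There are 200 camera calls.

## Working session

There is one attempt and no reset: what is moved stays moved. The work goes in short steps, Python scripts to look and compute and a tool call to move; the robot and the scene stay as the last step left them, time stands still between calls to the robot, and variables do not carry over. Pictures are saved under pics/ and viewed, at most 10 in all, crops included, and the job is handed in when it is done.

Besides the shell and the picture viewer there is one more tool, called after "Emit:" in YAML: its name, and indented under it one key for each argument. servo_tool: Moves the arm, as the interface text tells. Shifts and turns lie within -1 to 1; 1 stands for 120 mm of shift or 30 degrees of turn. Its arguments: {"type":"object","properties":{"steps":{"type":"array"},"grip_force":{"type":"number"}},"required":["steps"]}

```bash
mkdir -p pics; ls; cat > h.py <<'E'
import numpy as np, cv2
from workcell import env
def snap(cam,name,crop=None,scale=1):
    c=env.calibration(cam); im=env.read_camera(cam)[:,:,::-1]
    np.savez('pics/%s.npz'%name,im=im,W=c['world_to_cam'],k=[c['vertical_fov'],c['cx'],c['cy']])
    if crop: im=im[crop[1]:crop[3],crop[0]:crop[2]]
    cv2.imwrite('pics/%s.png'%name,cv2.resize(np.ascontiguousarray(im),None,fx=scale,fy=scale,interpolation=cv2.INTER_CUBIC))
    return c
def load(name):
    d=np.load('pics/%s.npz'%name); k=d['k']
    return dict(world_to_cam=d['W'],vertical_fov=k[0],cx=k[1],cy=k[2]),d['im']
def ray(c,u,v,fish=False):
    f=200/np.tan(np.radians(c['vertical_fov'])/2); x=u-c['cx'];y=v-c['cy']
    if fish:
        r=np.hypot(x,y);t=r/f;d=np.array([np.sin(t)*x/max(r,1e-9),-np.sin(t)*y/max(r,1e-9),-np.cos(t)])
    else: d=np.array([x/f,-y/f,-1])
    W=np.array(c['world_to_cam']);R=W[:3,:3];o=-R.T@W[:3,3]
    return o,R.T@d
def at_z(c,u,v,z,fish=False):
    o,d=ray(c,u,v,fish); return o+d*(z-o[2])/d[2]
def proj(c,p,fish=False):
    W=np.array(c['world_to_cam']);q=W[:3,:3]@np.array(p,float)+W[:3,3]
    f=200/np.tan(np.radians(c['vertical_fov'])/2);x,y,z=q[0],-q[1],-q[2]
    if fish:
        r=np.hypot(x,y);t=np.arctan2(r,z);return np.array([c['cx']+f*t*x/r,c['cy']+f*t*y/r])
    return np.array([c['cx']+f*x/z,c['cy']+f*y/z])
E
python3 - <<'E'
from h import *
for n in ('scene','top'): 
    c=snap(n,n+'0'); W=np.array(c['world_to_cam']); print(n,c['vertical_fov'],c['cx'],c['cy'],(-W[:3,:3].T@W[:3,3]).round(),W[:3,:3].round(2).tolist(), [k for k in c])
s=env.read_state(); print(s['ee_rot'],s['finger_gap'],s['time'])
E
```

```text
pics
scene 46.00452955814782 319.4481898922686 201.28241994708216 [1602. -376. 1037.] [[0.29, 0.96, -0.01], [-0.58, 0.18, 0.8], [0.76, -0.23, 0.6]] ['vertical_fov', 'cx', 'cy', 'world_to_cam']
top 50.68360080605931 324.15577792781664 203.49263606932627 [ 391.  -74. 1247.] [[-0.03, -1.0, -0.0], [0.99, -0.03, 0.11], [-0.11, 0.0, 0.99]] ['vertical_fov', 'cx', 'cy', 'world_to_cam']
[[ 9.08658221e-01  4.17540146e-01 -6.80486777e-04]
 [ 4.17540661e-01 -9.08656215e-01  1.91843653e-03]
 [ 1.82695730e-04 -2.02733402e-03 -9.99997928e-01]] 0.99797384402254 0.1
```

View pics/scene0.png

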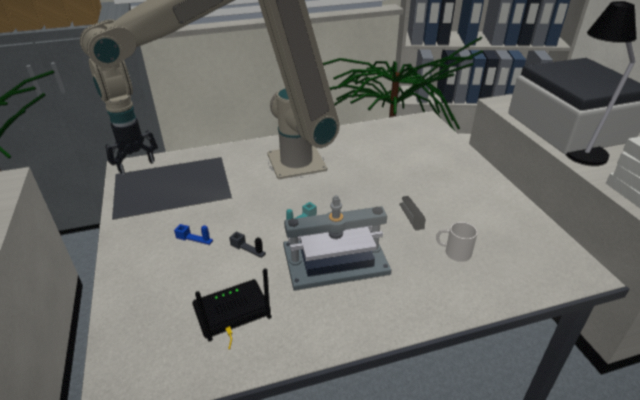

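View pics/top0.png

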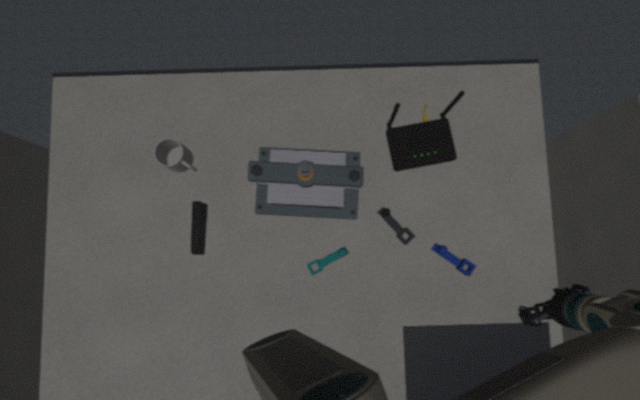

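The scene shows the dark crank right of the press. In the top view its boss is near (404,236) and its knob near (384,211). The spindle is at (306,174), the router at (421,145), and the blue (453,259) and turquoise (328,261) cranks are decoys.

```bash
python3 - <<'E'
from h import *
c,im=load('top0')
cr=im[130:290,230:490]
cv2.imwrite('pics/topc.png',cv2.resize(cr,None,fx=3,fy=3,interpolation=cv2.INTER_CUBIC))
print('boss',at_z(c,404,236,36).round(),'knob',at_z(c,384,211,67).round())
for p in [(306,174,200),(256,171,172),(354,175,172)]: print(p,at_z(c,*p).round())
for p in [(256,213),(357,218),(262,148),(361,152)]: print('bed',at_z(c,*p,22).round())
print('router',at_z(c,392,170,20).round(),at_z(c,456,157,20).round(),at_z(c,386,128,20).round(), at_z(c,397,104,195).round())
E
```

```text
boss [ 426. -304.   36.] knob [ 497. -245.   67.]
(306, 174, 200) [584. -34. 200.]
(256, 171, 172) [601.  96. 172.]
(354, 175, 172) [ 583. -157.  172.]
bed [506. 121.  22.]
bed [ 483. -172.   22.]
bed [699. 101.  22.]
bed [ 678. -192.   22.]
router [ 622. -281.   20.] [ 655. -472.   20.] [ 750. -269.   20.] [ 761. -273.  195.]
```

View pics/topc.png

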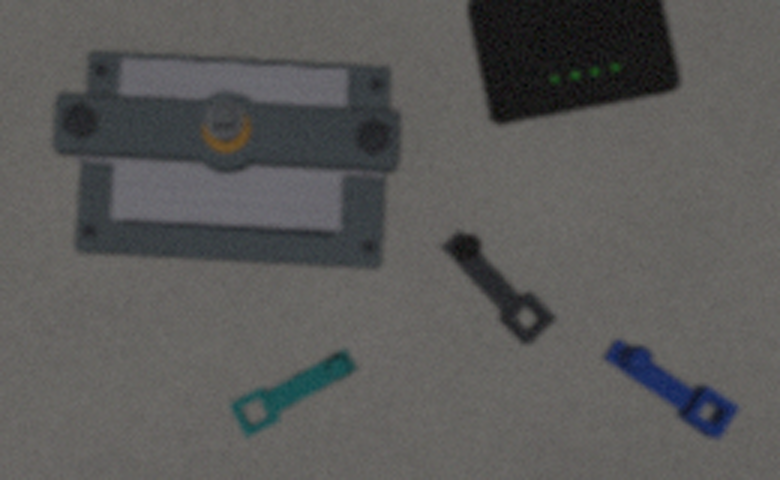

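The crank's boss is near (426,-304) with its arm at about 40°. I'll move the hand above it.

Emit:
servo_tool:
  steps: [0.36,-0.24,0,0,1,0.72,-0.48,0,0,1,0.72,-0.48,0,0,1]

```text
time: 0.48
ee_pos: [316.4, -476.2, 230.8]
ee_rot: [[0.907, 0.421, -0.001], [0.421, -0.907, 0.002], [0.0, -0.002, -1.0]]
force: [0.3, -0.7, -0.4]
finger_gap: 1.001
gripper_force: 0.0
```

Emit:
servo_tool:
  steps: [0.36,-0.24,0,0,1,0.72,-0.48,0.1,0,1,0.72,-0.48,0.1,0,1]

```text
time: 0.85
ee_pos: [370.1, -388.3, 218.0]
ee_rot: [[0.907, 0.421, -0.002], [0.421, -0.907, 0.003], [-0.0, -0.003, -1.0]]
force: [0.1, -0.1, 0.0]
finger_gap: 0.997
gripper_force: 0.0
```

Emit:
servo_tool:
  steps: [0.36,-0.24,0.1,-0.25,1,0.72,-0.48,0.2,-0.5,1,0.72,-0.48,0.2,-0.5,1,0.72,-0.48,0.2,-0.5,1]

```text
time: 1.35
ee_pos: [424.3, -304.1, 195.5]
ee_rot: [[0.77, 0.638, -0.0], [0.638, -0.77, -0.001], [-0.001, 0.001, -1.0]]
force: [0.7, 0.4, -0.1]
finger_gap: 0.999
gripper_force: 0.0
```

```bash
python3 - <<'E'
from h import *
s=env.read_state(); print(s['time'],s['ee_pos'],np.array(s['ee_rot']).round(3).tolist(),s['force'],s['joints'])
c=snap('wrist','w1'); W=np.array(c['world_to_cam']); print(c['vertical_fov'],c['cx'],c['cy'],(-W[:3,:3].T@W[:3,3]).round(),W[:3,:3].round(2).tolist())
print([proj(c,p,True).round() for p in [(426,-304,36),(497,-245,67)]])
E
```

```text
1.35 [ 424.28317633 -304.05284037  195.49004923] [[0.77, 0.638, -0.0], [0.638, -0.77, -0.001], [-0.001, 0.001, -1.0]] [ 0.72257476  0.40438308 -0.05493742] [-7.45160149e-01  1.16569035e-01 -3.00385308e-01  1.15302049e+00
 -9.29159985e-04  1.70517596e+00]
65.70646984690485 322.8856386365572 199.23192564884732 [ 481. -256.  338.] [[0.64, -0.77, 0.0], [0.74, 0.61, -0.29], [0.23, 0.19, 0.96]]
[array([325., 180.]), array([325.,  84.])]
```

View pics/w1.png

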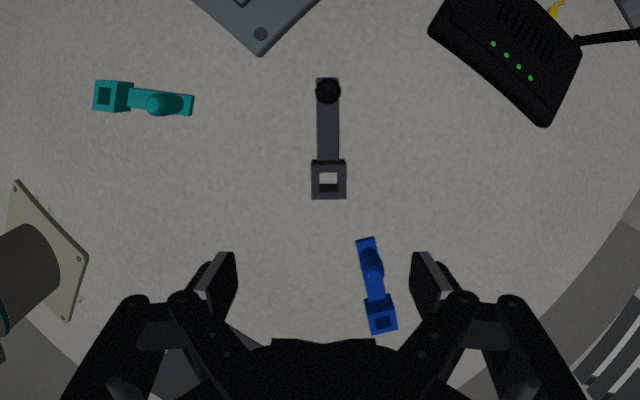

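The crank is centred under the view, with the boss top at (328,180) and the knob top at (328,91).

```bash
python3 - <<'E'
from h import *
c,im=load('w1')
for p in [(311,161,36),(346,161,36),(347,199,36),(311,199,36),(328.5,179.5,36),(328,91,67)]: print(p,at_z(c,*p,True).round(1))
a=at_z(c,328.5,179.5,36,True);b=at_z(c,328,91,67,True);d=b-a;print(np.degrees(np.arctan2(d[1],d[0])),np.hypot(*d[:2]))
R=np.array([[0.77,0.638],[0.638,-0.77]]);print(R.T@(a[:2]-[424.3,-304.1]))
E
```

```text
(311, 161, 36) [ 432.  -280.9   36. ]
(346, 161, 36) [ 454.1 -307.6   36. ]
(347, 199, 36) [ 425. -334.   36.]
(311, 199, 36) [ 401.5 -305.6   36. ]
(328.5, 179.5, 36) [ 428.6 -306.3   36. ]
(328, 91, 67) [ 494.1 -250.5   67. ]
40.42299162734212 86.06436521195404
[1.902257   4.44206429]
```

Emit:
servo_tool:
  steps: [0.01,0.037,0.45,-0.01,1,0.01,0.037,0.9,-0.01,1,0.01,0.037,0.9,-0.01,1]

```text
time: 1.78
ee_pos: [424.3, -303.9, 83.7]
ee_rot: [[0.768, 0.64, -0.007], [0.64, -0.768, 0.006], [-0.002, -0.009, -1.0]]
force: [-0.1, -0.5, 0.5]
finger_gap: 0.999
gripper_force: 0.0
```

Emit:
servo_tool:
  steps: [0,0,0.4,0,1,0,0,0.68,0,1,0,0,0.68,0,0.2,0,0,0.68,0,-0.6,0,0,0.68,0,-1,0,0,0.68,0,-1,0,0,0.68,0,-1,0,0,0.68,0,-1]
  grip_force: 90

```text
time: 2.78
ee_pos: [430.2, -307.5, 8.7]
ee_rot: [[0.766, 0.642, 0.004], [0.642, -0.766, -0.004], [0.0, 0.006, -1.0]]
force: [-0.4, -0.0, 6.4]
finger_gap: 0.398
gripper_force: 91.0
```

Emit:
servo_tool:
  steps: [0,0,-0.15,0,-1,0,0,-0.4,0,-1,0,0,-0.7,0,-1,0,0,-1,0,-1]

```text
time: 3.28
ee_pos: [427.8, -305.1, 127.3]
ee_rot: [[0.766, 0.643, -0.0], [0.643, -0.766, -0.0], [-0.0, 0.0, -1.0]]
force: [0.3, -1.6, -3.5]
finger_gap: 0.406
gripper_force: 90.1
```

Emit:
servo_tool:
  steps: [0,0,-0.3,0,-1,0.1,0,-0.6,0,-1,0.3,0,-1,0,-1,0.5,0,-1,0,-1,0.7,0,-1,0,-1]

```text
time: 3.9
ee_pos: [493.0, -251.0, 247.5]
ee_rot: [[0.766, 0.642, 0.002], [0.642, -0.766, -0.002], [0.0, 0.002, -1.0]]
force: [0.1, -0.3, -5.2]
finger_gap: 0.404
gripper_force: 90.5
```

Emit:
servo_tool:
  steps: [0.3,-0.1,-0.2,0,-1,0.6,-0.2,-0.43,0,-1,0.9,-0.3,-0.43,0,-1,1,-0.34,-0.43,0,-1,1,-0.34,-0.43,0,-1]

```text
time: 4.53
ee_pos: [557.7, -142.4, 297.1]
ee_rot: [[0.765, 0.644, -0.001], [0.644, -0.765, -0.0], [-0.001, -0.001, -1.0]]
force: [-0.4, -0.7, -3.7]
finger_gap: 0.406
gripper_force: 90.5
```

```bash
python3 - <<'E'
from h import *
s=env.read_state(); print(s['time'],s['ee_pos'],np.array(s['ee_rot']).round(3).tolist(),s['force'],s['moment'],s['finger_gap'],s['joints'])
c=snap('wrist','w2')
print([proj(c,p,True).round() for p in [(584,-34,240)]])
E
```

```text
4.525 [ 557.69850098 -142.36871565  297.10704362] [[0.765, 0.644, -0.001], [0.644, -0.765, -0.0], [-0.001, -0.001, -1.0]] [-0.39640079 -0.73572388 -3.73651263] [-0.08972361  0.10810982  0.02537377] 0.4061146134773224 [-3.61838473e-01  1.62578190e-01 -3.10611059e-02  1.37817629e+00
 -7.82732966e-04  2.08047502e+00]
[array([224.,  86.])]
```

View pics/w2.png

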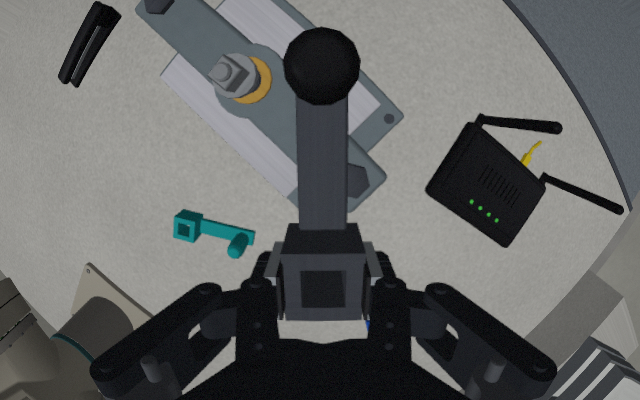

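The view shows the crank held straight: boss top about (323,290), knob top (322,66). The spindle square is visible at about (233,73), so I'll zoom in on it.

```bash
python3 - <<'E'
from h import *
c,im=load('w2')
a=cv2.resize(im[35:115,185:285],None,fx=6,fy=6,interpolation=cv2.INTER_CUBIC)
b=cv2.resize(im[215:335,265:385],None,fx=4,fy=4,interpolation=cv2.INTER_CUBIC)
a=cv2.convertScaleAbs(a,alpha=1.5)
b=cv2.convertScaleAbs(b,alpha=2.5)
# undistort-ish not needed; separate pics
cv2.imwrite('pics/w2a.png',a)
cv2.imwrite('pics/w2b.png',b)
E
```

```text
(no output)
```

View pics/w2a.png

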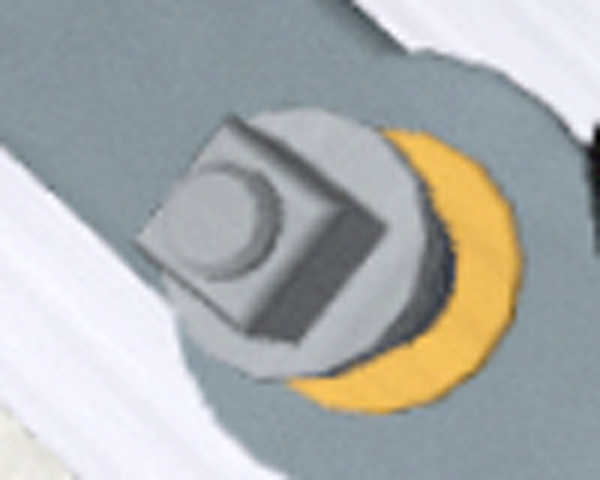

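View pics/w2b.png

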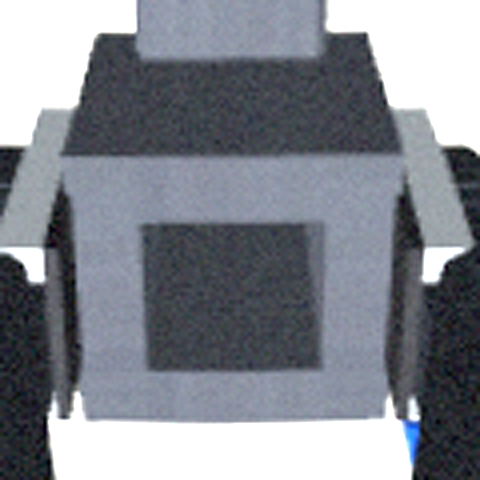

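The spindle crop shows the pilot top at crop (210,222) and upper square corners at (137,240), (232,117), (345,200) and (248,330). The foot corners are at (298,343) and (385,228). The boss crop gives the socket and boss corners, so I'll fit both poses.

```bash
cat > fit.py <<'E'
from h import *
from scipy.optimize import least_squares
from scipy.spatial.transform import Rotation as Ro
c,im=load('w2')
def sq(h,k): 
    return [np.array([h*np.cos(a),h*np.sin(a),k]) for a in np.radians([45,135,225,315])]
px=lambda u,v:np.array([u/6+185,v/6+35])
A,B,C,D,C0,D0=[px(*p) for p in [(137,240),(232,117),(345,200),(248,330),(385,228),(298,343)]]
best=None
for t0 in np.radians([0,22,45,67,90,112,135,157,180,202,225,247,270,292,315,337]):
    def res(q):
        x,y,z,t=q;cs,sn=np.cos(t),np.sin(t);M=np.array([[cs,-sn,0],[sn,cs,0],[0,0,1]])
        P=lambda p:proj(c,M@p+[x,y,z],True)
        s=sq(9*2**.5,20);b=sq(9*2**.5,0)
        # image order clockwise A,B,C,D -> world seen from above also clockwise: index decreasing
        r=[P(s[0])-A,P(s[3])-B,(P(s[2])-C)*.5,P(s[1])-D,P(b[2])-C0,P(b[1])-D0,P(np.array([0,0,29]))-px(210,222),(P(np.array([0,0,0]))-px(300,243))*.5]
        return np.concatenate(r)
    o=least_squares(res,[584,-34,220,t0])
    if best is None or o.cost<best.cost: best=o
print('spindle',best.x[:3].round(1),np.degrees(best.x[3])%90,best.cost,best.fun.round(1))
qx=lambda u,v:np.array([u/4+265,v/4+215])
obs=[((18,18,36),qx(62,155)),((18,-18,36),qx(412,155)),((-18,18,36),qx(85,418)),((-18,-18,36),qx(388,418)),((10,10,36),qx(143,223)),((10,-10,36),qx(325,223)),((-10,10,36),qx(148,370)),((-10,-10,36),qx(322,370)),((18,18,0),qx(100,33)),((18,-18,0),qx(372,33)),((90,0,67),np.array([322,66.]))]
def rc(q):
    M=Ro.from_euler('ZY',[q[3],q[4]]).as_matrix()
    return np.concatenate([proj(c,M@np.array(p,float)+q[:3],True)-u for p,u in obs])
o=least_squares(rc,[557.7,-142.4,288,0.7,0])
print('crank',o.x[:3].round(1),np.degrees(o.x[3:]).round(1),o.cost,o.fun.round(1))
E
python3 fit.py
```

```text
spindle [590.7 -26.  211.7] 89.04792284509348 1.8574846087388153 [-0.2  0.4 -0.1  0.2  0.1  0.7 -0.   0.6  0.3 -0.2 -0.3 -0.5  0.7 -0.8
 -1.  -0.2]
crank [ 554.1 -144.4  286.7] [40.4 -0.3] 3.644299700713867 [ 0.8  0.8 -1.9  0.3  0.3  0.5 -0.3  0.1  0.   0.1  0.6 -0.1  0.5 -0.2
  0.1 -0.4 -0.2 -0.1 -0.5 -0.4  0.3 -0.5]
```

```bash
python3 - <<'E'
from h import *
c,im=load('top0')
for p in [(590.7,-26,240.7),(590.7,-26,211.7),(590.7,-26,178),(592,-30,254),(592,-30,225),(592,-30,178)]: print(p,proj(c,p).round(1))
hsv=cv2.cvtColor(im,cv2.COLOR_BGR2HSV)
m=(hsv[...,0]>8)&(hsv[...,0]<28)&(hsv[...,1]>100);m[:,:280]=0;m[:,330:]=0;m[:150]=0;m[200:]=0
ys,xs=np.where(m);print(xs.min(),xs.max(),ys.min(),ys.max(),len(xs))
(cx,cy),r=cv2.minEnclosingCircle(np.c_[xs,ys].astype(np.float32));print('top nut',cx,cy,r,at_z(c,cx,cy,178))
c,im=load('w2')
hsv=cv2.cvtColor(im,cv2.COLOR_BGR2HSV)
m=(hsv[...,0]>8)&(hsv[...,0]<28)&(hsv[...,1]>100);m[:,:200]=0;m[:,290:]=0;m[:40]=0;m[115:]=0
ys,xs=np.where(m);(cx,cy),r=cv2.minEnclosingCircle(np.c_[xs,ys].astype(np.float32));print('w nut',cx,cy,r,at_z(c,cx,cy,178,True),at_z(c,cx+1,cy,178,True))
E
```

```text
(590.7, -26, 240.7) [301.9 168.5]
(590.7, -26, 211.7) [302.5 170.8]
(590.7, -26, 178) [303.2 173.2]
(592, -30, 254) [303.3 166.9]
(592, -30, 225) [303.9 169.2]
(592, -30, 178) [304.8 172.7]
298 313 171 180 62
top nut 305.5 174.5 7.648629188537598 [587.26524445 -31.79854454 178.        ]
w nut 247.5 79.5 24.052125930786133 [591.85925032 -28.88211255 178.        ] [592.38101582 -29.5867415  178.        ]
```

Emit:
servo_tool:
  steps: [-0.03,-0.15,0,-0.33,-1,-0.06,-0.3,0,-0.66,-1,-0.09,-0.38,0,-1,-1]

```text
time: 4.95
ee_pos: [518.9, -115.7, 296.9]
ee_rot: [[0.338, 0.941, -0.002], [0.941, -0.338, -0.0], [-0.001, -0.001, -1.0]]
force: [-0.7, 0.8, -2.6]
finger_gap: 0.406
gripper_force: 90.4
```

Emit:
servo_tool:
  steps: [0,0,0,-0.33,-1,0,0,0,-0.62,-1,0,0,0,-0.62,-1,0,0,0,-0.62,-1]

```text
time: 5.45
ee_pos: [520.2, -115.7, 297.2]
ee_rot: [[0.028, 1.0, -0.0], [1.0, -0.028, -0.0], [-0.0, -0.0, -1.0]]
force: [-0.8, 0.4, -2.9]
finger_gap: 0.406
gripper_force: 90.5
```

```bash
python3 - <<'E'
from h import *
s=env.read_state(); print(s['time'],s['ee_pos'],np.array(s['ee_rot']).round(3).tolist(),s['force'],s['moment'],s['joints'])
c=snap('wrist','w3')
c,im=load('w3')
p=proj(c,(591.5,-29,235),True);print(p)
u,v=(p-[50,40]).astype(int);u=max(u,0);v=max(v,0);print(u,v)
a=cv2.convertScaleAbs(cv2.resize(im[v:v+80,u:u+100],None,fx=6,fy=6,interpolation=cv2.INTER_CUBIC),alpha=1.5)
b=cv2.convertScaleAbs(cv2.resize(im[215:335,265:385],None,fx=3,fy=3,interpolation=cv2.INTER_CUBIC),alpha=2.5)
cv2.imwrite('pics/w3a.png',a); cv2.imwrite('pics/w3b.png',b)
E
```

```text
5.45 [ 520.20537392 -115.65923096  297.17620389] [[0.028, 1.0, -0.0], [1.0, -0.028, -0.0], [-0.0, -0.0, -1.0]] [-0.84907515  0.38606822 -2.93469037] [-0.10566511  0.03760485  0.01561541] [-3.39953228e-01  8.46736962e-02 -1.19717665e-01  1.36672688e+00
 -2.78999255e-04  1.25894131e+00]
[427.36563887  90.91640747]
377 50
```

View pics/w3a.png

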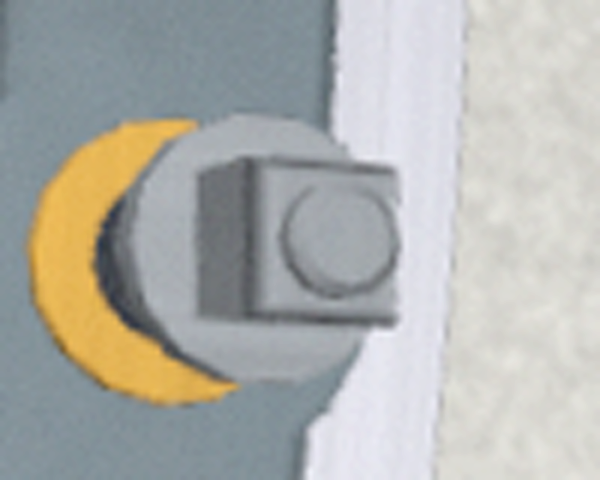

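The square now lies parallel to the image axes. Its upper corners are at crop (246,157), (246,322), (397,327) and (400,165), its foot corners at (197,168) and (197,316), and the pilot at (343,238). I'll fit both views jointly.

```bash
cat > fit2.py <<'E'
from h import *
from scipy.optimize import least_squares
c2,_=load('w2');c3,im3=load('w3')
h=9
p2=lambda u,v:np.array([u/6+185,v/6+35]); p3=lambda u,v:np.array([u/6+377-.4,v/6+50-.4])
def sq(k): return [np.array([h*2**.5*np.cos(a),h*2**.5*np.sin(a),k]) for a in np.radians([45,135,225,315])]
up,lo=sq(20),sq(0)
def model(q):
    x,y,z,t=q;cs,sn=np.cos(t),np.sin(t);M=np.array([[cs,-sn,0],[sn,cs,0],[0,0,1]]);return lambda p:M@p+[x,y,z]
def assign(c,T,pts,obs):
    P=[proj(c,T(p),True) for p in pts]
    return [min((a-o for a in P),key=lambda d:d@d) for o in obs]
V=[(c2,[p2(*p) for p in [(137,240),(232,117),(248,330)]],[p2(385,228),p2(298,343)],p2(210,222)),
   (c3,[p3(*p) for p in [(246,157),(246,322),(397,327),(400,165)]],[p3(197,168),p3(197,316)],p3(343,238))]
def res(q,views=(0,1)):
    T=model(q);r=[]
    for i in views:
        c,U,L,pl=V[i]
        r+=assign(c,T,up,U)+assign(c,T,lo,L)+[proj(c,T(np.array([0,0,29.])),True)-pl]
    return np.concatenate(r)
for vs in [(0,),(1,),(0,1)]:
    o=least_squares(res,[591,-28,215,np.radians(-1)],kwargs=dict(views=vs));print(vs,o.x[:3].round(1),np.degrees(o.x[3]).round(1),o.fun.round(1))
E
python3 fit2.py
python3 - <<'E'
from h import *
import cv2
c,im=load('w3')
hsv=cv2.cvtColor(im,cv2.COLOR_BGR2HSV)
m=(hsv[...,0]>8)&(hsv[...,0]<28)&(hsv[...,1]>100);m[:,:375]=0;m[:,440:]=0;m[:60]=0;m[125:]=0
ys,xs=np.where(m);(cx,cy),r=cv2.minEnclosingCircle(np.c_[xs,ys].astype(np.float32));print('w3 nut',cx,cy,r,at_z(c,cx,cy,178,True))
E
```

```text
(0,) [590.5 -25.9 211.2] -1.2 [-0.2  0.4 -0.1  0.3 -0.2  0.6  0.2 -0.1 -0.4 -0.5  0.6 -0.7]
(1,) [591.8 -28.4 220.4] -0.6 [-0.2 -0.2 -0.2 -0.7 -0.1 -0.2 -0.5  0.3 -0.2  0.4 -0.2  0.5  1.2 -0.1]
(0, 1) [591.7 -28.5 220.1] -0.9 [-1.1  0.2 -0.3 -0.9 -0.1  1.   1.1 -0.6 -0.1 -0.1  0.3 -1.2 -0.3 -0.1
 -0.4 -0.6 -0.4  0.1 -0.6  0.6 -0.3  0.5 -0.4  0.5  1.   0.1]
w3 nut 404.23077392578125 93.46154022216797 23.840045928955078 [590.16760653 -28.85673221 178.        ]
```

View pics/w3b.png

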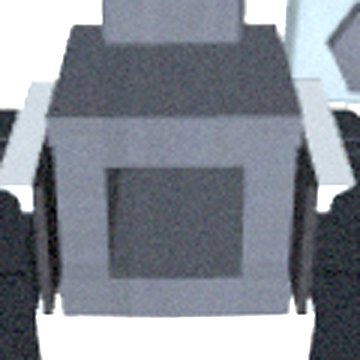

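The boss crop shows the socket hole at crop corners (107,168) to (244,276). I'll fit the crank-in-hand offset from this view too.

```bash
python3 - <<'E'
from h import *
from scipy.optimize import least_squares
from scipy.spatial.transform import Rotation as Ro
c,im=load('w3'); q3=lambda u,v:np.array([u/3+265-.3,v/3+215-.3])
obs=[((18,18,36),q3(50,117)),((18,-18,36),q3(303,117)),((-18,18,36),q3(63,314)),((-18,-18,36),q3(290,315)),((10,10,36),q3(107,168)),((10,-10,36),q3(244,168)),((-10,10,36),q3(111,277)),((-10,-10,36),q3(241,276)),((18,18,0),q3(72,25)),((18,-18,0),q3(287,25))]
def rc(q):
    M=Ro.from_euler('ZY',[q[3],q[4]]).as_matrix()
    return np.concatenate([proj(c,M@np.array(p,float)+q[:3],True)-u for p,u in obs])
o=least_squares(rc,[520,-115,288,1.55,0]);print(o.x[:3].round(1),np.degrees(o.x[3:]).round(1),o.fun.round(1))
x=o.x[:3]-[520.2,-115.7,297.2];print('tool off',x@[.028,1,0],x@[1,-.028,0],x[2])
# knob circle
g=cv2.cvtColor(im,cv2.COLOR_BGR2GRAY)[10:130,260:390]
m=(g<45).astype(np.uint8);n,l,st,ce=cv2.connectedComponentsWithStats(m)
i=1+np.argmax(st[1:,4]);print('knob',ce[i]+[260,10],st[i])
E
```

```text
[ 519.  -118.2  287.3] [88.2 -0.2] [-0.2  0.   0.6  0.3 -0.   0.3 -0.2  0.2  0.2 -0.3  0.8 -0.2  0.2  0.
  0.1  0.4  0.9 -0.4 -2.8 -0.2]
tool off -2.487140104278692 -1.141858122988185 -9.860164362798741
knob [321.46576808  66.13585794] [  23   17   77   85 4674]
```

Emit:
servo_tool:
  steps: [0.25,0.2,0,-0.025,-1,0.5,0.4,0,-0.025,-1,0.767,0.586,0,-0.025,-1,0.767,0.586,0.1,-0.025,-1,0.767,0.586,0.2,-0.025,-1,0.767,0.586,0.2,-0.025,-1,0.767,0.586,0.2,-0.025,-1]

```text
time: 6.38
ee_pos: [592.8, -25.4, 273.3]
ee_rot: [[0.013, 1.0, -0.0], [1.0, -0.013, -0.0], [-0.0, -0.0, -1.0]]
force: [0.8, -0.1, -3.4]
finger_gap: 0.405
gripper_force: 90.9
```

Emit:
servo_tool:
  steps: [0,0,0.05,0,-1,0,0,0.08,0,-1,0,0,0.11,0,-1,0,0,0.13,0,-1,0,0,0.15,0,-1,0,0,0.15,0,-1]

```text
time: 7.12
ee_pos: [593.1, -24.6, 255.1]
ee_rot: [[0.012, 1.0, -0.0], [1.0, -0.012, 0.0], [0.0, -0.0, -1.0]]
force: [-0.3, -0.1, -3.5]
finger_gap: 0.402
gripper_force: 90.9
```

Emit:
servo_tool:
  steps: [0,0,0.02,0,-1,0,0,0.035,0,-1,0,0,0.05,0,-1,0,0,0.05,0,-1]

```text
time: 7.62
ee_pos: [593.3, -25.1, 249.4]
ee_rot: [[0.012, 1.0, 0.0], [1.0, -0.012, -0.001], [-0.001, 0.0, -1.0]]
force: [0.1, -1.6, -3.0]
finger_gap: 0.405
gripper_force: 91.0
```

Emit:
servo_tool:
  steps: [0,0,0.015,0,-1,0,0,0.03,0,-1,0,0,0.03,0,-1]

```text
time: 8.0
ee_pos: [593.2, -25.1, 245.5]
ee_rot: [[0.012, 1.0, -0.0], [1.0, -0.012, -0.001], [-0.001, -0.0, -1.0]]
force: [0.1, -4.2, -3.8]
finger_gap: 0.405
gripper_force: 90.9
```

Emit:
servo_tool:
  steps: [-0.008,0,0,0,-1,-0.01,0,0.02,0,-1,-0.01,0,0.04,0,-1,-0.01,0,0.05,0,-1,-0.01,0,0.05,0,-1]

```text
time: 8.62
ee_pos: [592.9, -25.6, 239.3]
ee_rot: [[0.011, 1.0, -0.001], [1.0, -0.011, 0.001], [0.001, -0.001, -1.0]]
force: [-0.1, -0.1, -4.0]
finger_gap: 0.405
gripper_force: 90.9
```

Emit:
servo_tool:
  steps: [0,0,0.02,0,-1,0,0,0.04,0,-1,0,0,0.05,0,-1,0,0,0.05,0,-1]

```text
time: 9.12
ee_pos: [593.1, -25.8, 233.5]
ee_rot: [[0.012, 1.0, -0.0], [1.0, -0.012, 0.0], [0.0, -0.0, -1.0]]
force: [-0.1, -1.7, -4.0]
finger_gap: 0.406
gripper_force: 90.9
```

Emit:
servo_tool:
  steps: [0,0,0.01,0,-1,0,0,0.02,0,-1,0,0,0.02,0,-1]

```text
time: 9.5
ee_pos: [593.1, -25.8, 231.2]
ee_rot: [[0.012, 1.0, -0.0], [1.0, -0.012, 0.0], [0.0, -0.0, -1.0]]
force: [-0.4, -0.1, -3.2]
finger_gap: 0.402
gripper_force: 90.9
```

Emit:
servo_tool:
  steps: [0,0,0.01,0,-1,0,0,0.01,0,-1]

```text
time: 9.75
ee_pos: [593.1, -25.9, 230.0]
ee_rot: [[0.012, 1.0, -0.0], [1.0, -0.012, 0.0], [0.0, -0.0, -1.0]]
force: [0.1, 0.8, -3.1]
finger_gap: 0.406
gripper_force: 90.9
```

Emit:
servo_tool:
  steps: [0,0,0.01,0,-1,0,0,0.01,0,-1]

```text
time: 10.0
ee_pos: [593.4, -25.9, 229.4]
ee_rot: [[0.012, 1.0, 0.001], [1.0, -0.012, -0.0], [-0.0, 0.001, -1.0]]
force: [-1.5, 0.6, -0.4]
finger_gap: 0.407
gripper_force: 91.2
```

Emit:
servo_tool:
  steps: [0,0,0.008,0,-1,0,0,0.008,0,-1]

```text
time: 10.25
ee_pos: [593.6, -25.9, 229.4]
ee_rot: [[0.012, 1.0, 0.002], [1.0, -0.012, -0.0], [-0.0, 0.002, -1.0]]
force: [-1.7, 0.2, 5.1]
finger_gap: 0.404
gripper_force: 92.0
```

The crank is seated: contact came at underside height about 219.5, which matches the estimated seat. Now I'll release it and slide along the arm to the knob.

Emit:
servo_tool:
  steps: [0,0,-0.008,0,-0.15,0,0,-0.008,0,0.2,0,0,-0.008,0,1,0,0,-0.008,0,1,0,0,-0.05,0,1,0.2,0,-0.1,0,1,0.5,0,-0.1,0,1,0.73,0,-0.1,0,1,0.73,0,-0.1,0,1]

```text
time: 11.38
ee_pos: [594.3, 63.2, 240.4]
ee_rot: [[0.009, 1.0, 0.001], [1.0, -0.009, 0.0], [0.0, 0.001, -1.0]]
force: [-0.1, -0.3, -0.5]
finger_gap: 0.999
gripper_force: 0.0
```

```bash
python3 - <<'E'
from h import *
s=env.read_state(); print(s['time'],s['ee_pos'],np.array(s['ee_rot']).round(3).tolist(),s['force'],s['moment'],s['finger_gap'],s['joints'])
c=snap('wrist','w4');c,im=load('w4')
for z in (219.5,):
    k=np.array([591.6,-28.5]); d=np.array([np.cos(np.radians(89.1)),np.sin(np.radians(89.1))]); kn=k+90*d
    print('pred knob top',proj(c,(*kn,z+67),True),'base',proj(c,(*kn,z+13),True),'boss',proj(c,(*k,z+36),True))
g=cv2.cvtColor(im,cv2.COLOR_BGR2GRAY)
for r in range(150,400,10): print(r,''.join('#' if v<28 else '+' if v<60 else '.' for v in g[r,200:440:3]))
E
```

```text
11.375 [594.293804    63.19781255 240.35523899] [[0.009, 1.0, 0.001], [1.0, -0.009, 0.0], [0.0, 0.001, -1.0]] [-0.07172871 -0.27612042 -0.54780457] [-0.01307247 -0.04255015  0.00205456] 0.9988974092452922 [-2.23276381e-03  2.23231981e-01 -7.56788543e-02  1.27133242e+00
  8.43805493e-05  1.57752788e+00]
pred knob top [323.53047208 315.7080976 ] base [323.28981735 253.54050953] boss [322.33688006 391.7210314 ]
150 ..........................................+++++++++.............................
160 ........................++++++++++.....+++++++++++++.....+......................
170 ......................................++++++++++++++++...+...+++#...............
180 ........................................++++++++++++............................
190 ................................................................................
200 ................................................................................
210 .......................................................+........................
220 ...................................+++++++++++++#...............................
230 ....
[... 736 characters left out ...]
.............#######
320 ########...........................+++########++...........................#####
330 ###########........................+++++++++++++........................########
340 ##############..........############+++++++++++############..........###########
350 #################.###############################################.+#############
360 +###############################################################################
370 ################################################################################
380 ################################################################################
390 ################################################################################
```

```bash
python3 - <<'E'
from h import *
c,im=load('w4')
k=np.array([591.6,-28.5]); d=np.array([np.cos(np.radians(89.1)),np.sin(np.radians(89.1))]); n=np.array([-d[1],d[0]])
for nm,x,y,z in [('arm end',107,12,10),('arm end',107,-12,10),('boss top far',18,18,36),('boss far',18,-18,36)]: print(nm,proj(c,(*(k+x*d+y*n),219.5+z),True).round())
for z in (13,67): print('knob ring',z,[proj(c,(*(k+(90+12*np.cos(a))*d+12*np.sin(a)*n),219.5+z),True).round().tolist() for a in np.radians([0,90,180,270])])
for r in (215,230,285,318): print(r, at_z(c,325,r,229.5,True).round(),at_z(c,325,r,286,True).round(), at_z(c,325,r,255,True).round())
for col in (310,325,340): print(col, im[200:350:4,col].max(axis=1).tolist())
E
```

```text
arm end [301. 222.]
arm end [346. 223.]
boss top far [293. 374.]
boss far [352. 374.]
knob ring 13 [[323.0, 233.0], [301.0, 253.0], [323.0, 272.0], [345.0, 254.0]]
knob ring 67 [[324.0, 291.0], [293.0, 315.0], [323.0, 338.0], [354.0, 315.0]]
215 [594.  83. 230.] [594. 103. 286.] [594.  92. 255.]
230 [594.  74. 230.] [594.  98. 286.] [594.  85. 255.]
285 [594.  39. 229.] [594.  76. 286.] [594.  56. 255.]
318 [594.  14. 230.] [594.  60. 286.] [594.  35. 255.]
310 [86, 87, 90, 87, 27, 49, 56, 52, 52, 56, 34, 15, 14, 12, 12, 12, 15, 12, 14, 10, 10, 15, 15, 13, 23, 19, 12, 19, 12, 17, 51, 51, 54, 52, 51, 51, 20, 20]
325 [87, 90, 88, 90, 28, 49, 53, 55, 52, 6, 8, 12, 13, 9, 12, 10, 6, 9, 6, 18, 17, 4, 22, 19, 17, 16, 16, 18, 22, 22, 20, 51, 54, 57, 51, 51, 21, 18]
340 [87, 87, 88, 87, 30, 47, 52, 51, 54, 53, 55, 9, 0, 8, 5, 9, 12, 12, 1, 7, 13, 8, 5, 7, 13, 13, 13, 19, 18, 6, 47, 47, 47, 37, 41, 31, 23, 8]
```

The arm and knob are where expected, and the knob is centred between the pads. Next I grip the knob.

Emit:
servo_tool:
  steps: [0,0,0,0,0,0,0,0,0,-0.6,0,0,0,0,-1,0,0,0,0,-1,0,0,0,0,-1]
  grip_force: 60

```text
time: 12.05
ee_pos: [594.2, 61.3, 240.0]
ee_rot: [[0.012, 1.0, -0.0], [1.0, -0.012, -0.001], [-0.001, -0.0, -1.0]]
force: [0.1, -1.3, 0.8]
finger_gap: 0.265
gripper_force: 58.6
```

```bash
python3 - <<'E'
import numpy as np
for q in range(4):
    s0=np.radians(90*q); r=[]
    for k in range(1,10):
        s=s0+np.radians(10*k); r+=[round(.75*(np.cos(s)-np.cos(s0)),3),round(.75*(np.sin(s)-np.sin(s0)),3),round(.02653*(s-s0),3)]
    print(q,[tuple(r[i:i+3]) for i in range(0,27,3)])
E
```

```text
0 [(np.float64(-0.011), np.float64(0.13), np.float64(0.005)), (np.float64(-0.045), np.float64(0.257), np.float64(0.009)), (np.float64(-0.1), np.float64(0.375), np.float64(0.014)), (np.float64(-0.175), np.float64(0.482), np.float64(0.019)), (np.float64(-0.268), np.float64(0.575), np.float64(0.023)), (np.float64(-0.375), np.float64(0.65), np.float64(0.028)), (np.float64(-0.493), np.float64(0.705), np.float64(0.032)), (np.float64(-0.62), np.float64(0.739), np.float64(0.037)), (np.float64(-0.75), np.float64(0.75), np.float64(0.042))]
1 [(np.float64(-0.13), np.float64(-0.011), np.float64(0.005)), (np.float64(-0.257), np.float64(-0.045), np.float64(0.009)), (np.float64(-0.375), np.float64(-0.1), np.float64(0.014)), (np.float64(-0.482), np.float64(-0.175), np.float64(0.019)), (np.float64(-0.575), np.float64(-0.268), np.float64(0.023)), (np.float64(-0.65), np.float64(-0.375), np.float64(0.028)), (np.float64(-0.705), np.float64(-0.493), np.float64(0.032)), (np.float64(-0.739), np.float64(-0.62), np.float64(0.037)), (np.float64(-0.75), np.float64(-0.75), np.float64(0.042))]
2 [(np.float64(0.01
[... 343 characters left out ...]
.float64(0.493), np.float64(-0.705), np.float64(0.032)), (np.float64(0.62), np.float64(-0.739), np.float64(0.037)), (np.float64(0.75), np.float64(-0.75), np.float64(0.042))]
3 [(np.float64(0.13), np.float64(0.011), np.float64(0.005)), (np.float64(0.257), np.float64(0.045), np.float64(0.009)), (np.float64(0.375), np.float64(0.1), np.float64(0.014)), (np.float64(0.482), np.float64(0.175), np.float64(0.019)), (np.float64(0.575), np.float64(0.268), np.float64(0.023)), (np.float64(0.65), np.float64(0.375), np.float64(0.028)), (np.float64(0.705), np.float64(0.493), np.float64(0.032)), (np.float64(0.739), np.float64(0.62), np.float64(0.037)), (np.float64(0.75), np.float64(0.75), np.float64(0.042))]
```

Emit:
servo_tool:
  steps: [-0.011,0.13,0.005,0,-1,-0.045,0.257,0.009,0,-1,-0.1,0.375,0.014,0,-1,-0.175,0.482,0.019,0,-1,-0.268,0.575,0.023,0,-1,-0.375,0.65,0.028,0,-1,-0.493,0.705,0.032,0,-1,-0.62,0.739,0.037,0,-1,-0.75,0.75,0.042,0,-1]

```text
time: 13.18
ee_pos: [683.9, -28.8, 236.3]
ee_rot: [[0.011, 1.0, 0.001], [1.0, -0.011, 0.004], [0.004, 0.001, -1.0]]
force: [-5.1, 2.4, 10.0]
finger_gap: 0.267
gripper_force: 60.3
```

Emit:
servo_tool:
  steps: [0,0,0,0,-1]

```text
time: 13.3
ee_pos: [684.0, -30.0, 236.5]
ee_rot: [[0.013, 1.0, 0.001], [1.0, -0.013, 0.002], [0.002, 0.001, -1.0]]
force: [-4.1, 0.4, 9.6]
finger_gap: 0.265
gripper_force: 60.1
```

Emit:
servo_tool:
  steps: [-0.13,-0.018,-0.006,0,-1,-0.257,-0.052,-0.003,0,-1,-0.375,-0.107,0.002,0,-1,-0.482,-0.182,0.007,0,-1,-0.575,-0.275,0.011,0,-1,-0.65,-0.382,0.016,0,-1,-0.705,-0.5,0.02,0,-1,-0.739,-0.627,0.025,0,-1,-0.75,-0.757,0.03,0,-1]

```text
time: 14.42
ee_pos: [595.7, -119.7, 233.8]
ee_rot: [[0.012, 1.0, 0.011], [1.0, -0.012, -0.0], [-0.0, 0.011, -1.0]]
force: [1.9, -3.0, 4.9]
finger_gap: 0.271
gripper_force: 59.2
```

Emit:
servo_tool:
  steps: [0,0,0,0,-1]

```text
time: 14.55
ee_pos: [594.1, -119.7, 233.6]
ee_rot: [[0.013, 1.0, 0.008], [1.0, -0.013, -0.001], [-0.001, 0.008, -1.0]]
force: [0.1, -2.5, 6.8]
finger_gap: 0.267
gripper_force: 59.3
```

```bash
python3 - <<'E'
from h import *
snap('scene','scene1')
c,a=load('scene0');_,b=load('scene1')
A=cv2.cvtColor(a,cv2.COLOR_BGR2GRAY).astype(np.float32);B=cv2.cvtColor(b,cv2.COLOR_BGR2GRAY).astype(np.float32)
z=88
for dz in (0,-5,-10): print(dz,proj(c,(591+75,-29,z+dz)).round(2))
for col in range(315,365,10):
    print(col,A[235:282:1,col-3:col+4].mean(1).round().astype(int).tolist()); print('   ',B[235:282:1,col-3:col+4].mean(1).round().astype(int).tolist())
E
```

```text
0 [343.44 254.28]
-5 [343.4  255.54]
-10 [343.37 256.78]
315 [171, 178, 178, 179, 179, 179, 179, 178, 178, 178, 178, 178, 178, 177, 177, 176, 177, 177, 176, 172, 155, 125, 109, 101, 83, 58, 48, 47, 47, 47, 47, 46, 42, 31, 25, 24, 24, 25, 26, 35, 60, 86, 97, 99, 99, 98, 94]
    [168, 176, 178, 178, 177, 178, 178, 178, 178, 178, 177, 177, 177, 178, 178, 177, 177, 175, 175, 177, 176, 175, 165, 137, 113, 104, 92, 67, 50, 47, 47, 46, 42, 31, 25, 24, 24, 24, 25, 35, 60, 86, 97, 99, 99, 98, 94]
325 [176, 179, 181, 182, 181, 182, 181, 180, 180, 181, 181, 181, 180, 180, 180, 180, 179, 177, 167, 140, 115, 106, 94, 70, 53, 50, 50, 50, 50, 49, 46, 38, 29, 26, 26, 24, 25, 28, 49, 77, 96, 101, 101, 100, 98, 88, 75]
    [173, 173, 174, 178, 179, 181, 180, 181, 181, 180, 179, 180, 180, 180, 180, 180, 179, 179, 179, 178, 172, 152, 122, 107, 99, 78, 57, 50, 50, 49, 46, 38, 28, 24, 25, 25, 24, 29, 49, 77, 95, 100, 100, 100, 97, 88, 74]
335 [70, 64, 68, 102, 150, 174, 179, 181, 181, 181, 180, 181, 181, 182, 181, 179, 174, 155, 124, 109, 102, 85, 62, 54, 54, 53, 53, 53, 52, 46, 35, 28, 25, 26, 26, 27, 37
[... 422 characters left out ...]
 81, 99, 103, 103, 102, 98, 85, 72, 65, 66, 85]
    [163, 162, 165, 169, 175, 179, 178, 178, 179, 179, 178, 178, 178, 180, 181, 181, 179, 172, 150, 120, 107, 99, 79, 62, 57, 56, 56, 54, 44, 33, 28, 29, 29, 28, 32, 51, 81, 98, 103, 103, 101, 97, 85, 72, 64, 66, 85]
355 [180, 180, 179, 178, 179, 179, 178, 178, 178, 179, 180, 181, 179, 173, 152, 122, 109, 102, 86, 70, 63, 63, 62, 63, 61, 60, 54, 41, 34, 33, 32, 32, 32, 42, 68, 94, 104, 105, 106, 103, 93, 78, 68, 66, 76, 104, 140]
    [177, 178, 179, 179, 179, 178, 178, 179, 178, 177, 177, 178, 179, 181, 179, 176, 161, 130, 112, 104, 91, 71, 62, 62, 61, 60, 54, 41, 35, 33, 32, 31, 32, 42, 67, 93, 104, 105, 105, 101, 92, 77, 66, 65, 74, 104, 139]
```

The scene images show the plate sank about 9.6 mm in this half turn, so it winds as intended. The vertical load on the hand comes from the loosely tilting crank, so I'll ease the height.

Emit:
servo_tool:
  steps: [0.007,-0.13,-0.007,0,-1,0.041,-0.257,-0.003,0,-1,0.096,-0.375,0.002,0,-1,0.171,-0.482,0.007,0,-1,0.264,-0.575,0.011,0,-1,0.371,-0.65,0.016,0,-1,0.489,-0.705,0.02,0,-1,0.616,-0.739,0.025,0,-1,0.746,-0.75,0.03,0,-1]

```text
time: 15.72
ee_pos: [502.4, -26.6, 227.5]
ee_rot: [[0.011, 1.0, 0.0], [1.0, -0.011, -0.0], [-0.0, 0.0, -1.0]]
force: [3.3, -1.6, 1.4]
finger_gap: 0.266
gripper_force: 59.1
```

Emit:
servo_tool:
  steps: [0,0,0,0,-1]

```text
time: 15.85
ee_pos: [502.6, -26.0, 227.4]
ee_rot: [[0.009, 1.0, 0.0], [1.0, -0.009, 0.001], [0.001, 0.0, -1.0]]
force: [2.5, 0.9, 2.0]
finger_gap: 0.265
gripper_force: 59.1
```

Emit:
servo_tool:
  steps: [0.13,0.015,0.005,0,-1,0.257,0.049,0.009,0,-1,0.375,0.104,0.014,0,-1,0.482,0.179,0.019,0,-1,0.575,0.272,0.023,0,-1,0.65,0.379,0.028,0,-1,0.705,0.497,0.032,0,-1,0.739,0.624,0.037,0,-1,0.75,0.754,0.042,0,-1]

```text
time: 16.98
ee_pos: [591.8, 61.2, 220.7]
ee_rot: [[0.012, 1.0, -0.007], [1.0, -0.012, -0.002], [-0.002, -0.007, -1.0]]
force: [-2.3, -4.9, -1.3]
finger_gap: 0.266
gripper_force: 59.0
```

Emit:
servo_tool:
  steps: [0,0,0,0,-1]

```text
time: 17.1
ee_pos: [593.1, 61.1, 220.8]
ee_rot: [[0.012, 1.0, -0.005], [1.0, -0.012, -0.002], [-0.002, -0.005, -1.0]]
force: [-0.4, -4.9, -2.4]
finger_gap: 0.264
gripper_force: 59.0
```

Emit:
servo_tool:
  steps: [-0.018,0.13,0.005,0,-1,-0.052,0.257,0.009,0,-1,-0.107,0.375,0.014,0,-1,-0.182,0.482,0.019,0,-1,-0.275,0.575,0.023,0,-1,-0.382,0.65,0.028,0,-1,-0.5,0.705,0.032,0,-1,-0.627,0.739,0.037,0,-1,-0.757,0.75,0.042,0,-1]

```text
time: 18.23
ee_pos: [683.3, -31.5, 218.2]
ee_rot: [[0.012, 1.0, 0.001], [1.0, -0.012, 0.001], [0.001, 0.001, -1.0]]
force: [-3.0, 3.3, -0.2]
finger_gap: 0.266
gripper_force: 59.2
```

Emit:
servo_tool:
  steps: [0,0,0,0,-1]

```text
time: 18.35
ee_pos: [683.3, -32.5, 218.4]
ee_rot: [[0.014, 1.0, 0.002], [1.0, -0.014, -0.001], [-0.001, 0.002, -1.0]]
force: [-1.3, 0.4, 0.1]
finger_gap: 0.261
gripper_force: 59.2
```

```bash
python3 - <<'E'
from h import *
snap('scene','scene2')
c,a=load('scene0');_,b=load('scene2');_,m=load('scene1')
G=lambda i:cv2.cvtColor(i,cv2.COLOR_BGR2GRAY).astype(np.float32)
for col in (325,345,355):
    for I in (a,m,b):
        p=G(I)[240:275,col-3:col+4].mean(1)
        f=lambda t:next((240+i+(p[i]-t)/(p[i]-p[i+1]) for i in range(len(p)-1) if p[i]>=t>p[i+1] ),None)
        print(col,'platen top edge',round(f(140),2),'platen under',round(f(80),2),'report low',[round(240+i+(p[i]-40)/(p[i]-p[i+1]),2) for i in range(34) if p[i]>=40>p[i+1]][:2])
for zz in (57,): print([proj(c,(591+72,-29,z)).round(2).tolist() for z in (22,54,57,60,63,68)])
E
```

```text
325 platen top edge 253.98 platen under 257.58 report low [np.float32(265.78)]
325 platen top edge 256.4 platen under 259.9 report low [np.float32(265.71)]
325 platen top edge 260.26 platen under 263.7 report low [np.float32(265.84)]
345 platen top edge 250.88 platen under 254.63 report low [np.float32(263.4)]
345 platen top edge 253.33 platen under 256.95 report low [np.float32(263.36)]
345 platen top edge 257.08 platen under 260.67 report low [np.float32(263.37)]
355 platen top edge 249.39 platen under 253.36 report low [np.float32(262.13)]
355 platen top edge 251.69 platen under 255.54 report low [np.float32(262.21)]
355 platen top edge 255.52 platen under 259.19 report low [np.float32(262.21)]
[[342.65, 269.7], [342.86, 262.01], [342.88, 261.27], [342.9, 260.54], [342.92, 259.81], [342.96, 258.57]]
```

Emit:
servo_tool:
  steps: [-0.13,-0.011,0.005,0,-1,-0.257,-0.045,0.009,0,-1,-0.375,-0.1,0.014,0,-1,-0.482,-0.175,0.019,0,-1,-0.575,-0.268,0.023,0,-1]

```text
time: 19.02
ee_pos: [650.0, -100.2, 215.8]
ee_rot: [[0.012, 1.0, 0.002], [1.0, -0.012, 0.0], [0.0, 0.002, -1.0]]
force: [0.5, 3.5, 4.9]
finger_gap: 0.263
gripper_force: 59.8
```

```bash
python3 - <<'E'
import numpy as np
def tab(a,b,st):
    s0=np.radians(a);out=[]
    for k in np.arange(a+st,b+.01,st):
        s=np.radians(k);out.append([round(float(v),3) for v in (.75*(np.cos(s)-np.cos(s0)),.75*(np.sin(s)-np.sin(s0)),.02653*(s-s0))])
    print(a,out)
tab(140,180,8);tab(180,210,6);tab(210,240,5);tab(240,270,5);tab(270,300,5)
E
```

```text
140 [[-0.062, -0.085, 0.004], [-0.111, -0.177, 0.007], [-0.146, -0.275, 0.011], [-0.168, -0.378, 0.015], [-0.175, -0.482, 0.019]]
180 [[0.004, -0.078, 0.003], [0.016, -0.156, 0.006], [0.037, -0.232, 0.008], [0.065, -0.305, 0.011], [0.1, -0.375, 0.014]]
210 [[0.035, -0.055, 0.002], [0.075, -0.107, 0.005], [0.119, -0.155, 0.007], [0.167, -0.2, 0.009], [0.219, -0.239, 0.012], [0.275, -0.275, 0.014]]
240 [[0.058, -0.03, 0.002], [0.118, -0.055, 0.005], [0.181, -0.075, 0.007], [0.245, -0.089, 0.009], [0.31, -0.098, 0.012], [0.375, -0.1, 0.014]]
270 [[0.065, 0.003, 0.002], [0.13, 0.011, 0.005], [0.194, 0.026, 0.007], [0.257, 0.045, 0.009], [0.317, 0.07, 0.012], [0.375, 0.1, 0.014]]
```

Emit:
servo_tool:
  steps: [-0.062,-0.085,-0.002,0,-1,-0.111,-0.177,0.001,0,-1,-0.146,-0.275,0.005,0,-1,-0.168,-0.378,0.009,0,-1,-0.175,-0.482,0.013,0,-1]

```text
time: 19.65
ee_pos: [591.5, -120.2, 213.8]
ee_rot: [[0.012, 1.0, 0.002], [1.0, -0.012, -0.001], [-0.001, 0.002, -1.0]]
force: [2.3, 0.1, 5.2]
finger_gap: 0.271
gripper_force: 59.7
```

Emit:
servo_tool:
  steps: [0.004,-0.078,0.003,0,-1,0.016,-0.156,0.006,0,-1,0.037,-0.232,0.008,0,-1]

```text
time: 20.02
ee_pos: [563.6, -115.2, 212.7]
ee_rot: [[0.012, 1.0, 0.001], [1.0, -0.012, -0.001], [-0.001, 0.001, -1.0]]
force: [1.7, -0.5, 5.0]
finger_gap: 0.265
gripper_force: 59.7
```

Emit:
servo_tool:
  steps: [0.028,-0.073,-0.001,0,-1,0.063,-0.143,0.002,0,-1,0.098,-0.198,0.004,0,-1]

```text
time: 20.4
ee_pos: [539.6, -102.6, 211.7]
ee_rot: [[0.012, 1.0, -0.0], [1.0, -0.012, -0.0], [-0.0, -0.0, -1.0]]
force: [1.3, -0.5, 4.2]
finger_gap: 0.264
gripper_force: 59.6
```

Emit:
servo_tool:
  steps: [0.04,-0.052,0.003,0,-1,0.084,-0.1,0.005,0,-1,0.132,-0.145,0.007,0,-1]

```text
time: 20.78
ee_pos: [522.6, -86.4, 210.8]
ee_rot: [[0.012, 1.0, -0.0], [1.0, -0.012, 0.0], [0.0, -0.0, -1.0]]
force: [1.3, -0.6, 1.5]
finger_gap: 0.261
gripper_force: 59.5
```

```bash
python3 - <<'E'
import numpy as np
def tab(a,b,st):
    s0=np.radians(a);out=[]
    for k in np.arange(a+st,b+.01,st):
        s=np.radians(k);out.append([round(float(v),3) for v in (.75*(np.cos(s)-np.cos(s0)),.75*(np.sin(s)-np.sin(s0)),.02653*(s-s0))])
    print(a,out)
for a in range(230,400,10): tab(a,a+10,2.5)
E
```

```text
230 [[0.026, -0.02, 0.001], [0.052, -0.04, 0.002], [0.079, -0.058, 0.003], [0.107, -0.075, 0.005]]
240 [[0.029, -0.016, 0.001], [0.058, -0.03, 0.002], [0.088, -0.043, 0.003], [0.118, -0.055, 0.005]]
250 [[0.031, -0.011, 0.001], [0.062, -0.02, 0.002], [0.094, -0.027, 0.003], [0.126, -0.034, 0.005]]
260 [[0.032, -0.005, 0.001], [0.065, -0.009, 0.002], [0.098, -0.011, 0.003], [0.13, -0.011, 0.005]]
270 [[0.033, 0.001, 0.001], [0.065, 0.003, 0.002], [0.098, 0.006, 0.003], [0.13, 0.011, 0.005]]
280 [[0.032, 0.006, 0.001], [0.064, 0.014, 0.002], [0.095, 0.023, 0.003], [0.126, 0.034, 0.005]]
290 [[0.03, 0.012, 0.001], [0.06, 0.025, 0.002], [0.09, 0.04, 0.003], [0.118, 0.055, 0.005]]
300 [[0.028, 0.017, 0.001], [0.055, 0.035, 0.002], [0.082, 0.055, 0.003], [0.107, 0.075, 0.005]]
310 [[0.025, 0.022, 0.001], [0.048, 0.044, 0.002], [0.071, 0.068, 0.003], [0.092, 0.092, 0.005]]
320 [[0.02, 0.026, 0.001], [0.04, 0.052, 0.002], [0.058, 0.079, 0.003], [0.075, 0.107, 0.005]]
330 [[0.016, 0.029, 0.001], [0.03, 0.058, 0.002], [0.043, 0.088, 0.003], [0.055, 0.118, 0.005]]
340 [[0.011, 0.031, 0.001], [0.02, 0.062, 0.002], [0.027, 0.094, 0.003], [0.034, 0.126, 0.005]]
350 [[0.005, 0.032, 0.001], [0.009, 0.065, 0.002], [0.011, 0.098, 0.003], [0.011, 0.13, 0.005]]
360 [[-0.001, 0.033, 0.001], [-0.003, 0.065, 0.002], [-0.006, 0.098, 0.003], [-0.011, 0.13, 0.005]]
370 [[-0.006, 0.032, 0.001], [-0.014, 0.064, 0.002], [-0.023, 0.095, 0.003], [-0.034, 0.126, 0.005]]
380 [[-0.012, 0.03, 0.001], [-0.025, 0.06, 0.002], [-0.04, 0.09, 0.003], [-0.055, 0.118, 0.005]]
390 [[-0.017, 0.028, 0.001], [-0.035, 0.055, 0.002], [-0.055, 0.082, 0.003], [-0.075, 0.107, 0.005]]
```

Emit:
servo_tool:
  steps: [0.051,-0.037,0.002,0,-1,0.107,-0.075,0.005,0,-1]

```text
time: 21.02
ee_pos: [513.9, -73.4, 210.2]
ee_rot: [[0.012, 1.0, -0.0], [1.0, -0.012, 0.0], [0.0, -0.0, -1.0]]
force: [1.8, -1.0, 2.1]
finger_gap: 0.267
gripper_force: 59.5
```

Emit:
servo_tool:
  steps: [0.058,-0.03,0.002,0,-1,0.118,-0.055,0.005,0,-1]

```text
time: 21.28
ee_pos: [507.6, -59.1, 209.6]
ee_rot: [[0.012, 1.0, -0.0], [1.0, -0.012, -0.0], [-0.0, -0.0, -1.0]]
force: [2.2, -1.1, 0.3]
finger_gap: 0.265
gripper_force: 59.4
```

Emit:
servo_tool:
  steps: [0.062,-0.02,0.002,0,-1,0.126,-0.034,0.005,0,-1]

```text
time: 21.52
ee_pos: [503.8, -44.0, 208.9]
ee_rot: [[0.012, 1.0, -0.0], [1.0, -0.012, -0.0], [-0.0, -0.0, -1.0]]
force: [3.1, -1.0, -1.1]
finger_gap: 0.263
gripper_force: 59.5
```

Emit:
servo_tool:
  steps: [0.065,-0.006,0.002,0,-1,0.13,-0.007,0.004,0,-1]

```text
time: 21.78
ee_pos: [502.8, -28.8, 208.5]
ee_rot: [[0.012, 1.0, -0.001], [1.0, -0.012, -0.002], [-0.002, -0.001, -1.0]]
force: [0.9, -4.3, -2.2]
finger_gap: 0.262
gripper_force: 59.4
```

Emit:
servo_tool:
  steps: [0.033,0.001,0.001,0,-1,0.065,0.003,0.001,0,-1]

```text
time: 22.02
ee_pos: [503.2, -21.4, 208.3]
ee_rot: [[0.012, 1.0, -0.001], [1.0, -0.012, -0.002], [-0.002, -0.001, -1.0]]
force: [1.7, -4.9, -1.0]
finger_gap: 0.267
gripper_force: 59.1
```

Emit:
servo_tool:
  steps: [0.033,0.004,0.001,0,-1,0.065,0.008,0.002,0,-1]

```text
time: 22.28
ee_pos: [504.2, -14.2, 208.0]
ee_rot: [[0.012, 1.0, -0.002], [1.0, -0.012, -0.003], [-0.003, -0.002, -1.0]]
force: [1.3, -7.3, -1.8]
finger_gap: 0.265
gripper_force: 59.2
```

Emit:
servo_tool:
  steps: [0,0,0,0,-1,0,0,0,0,-1]

```text
time: 22.52
ee_pos: [504.2, -14.0, 208.0]
ee_rot: [[0.012, 1.0, -0.002], [1.0, -0.012, -0.002], [-0.002, -0.002, -1.0]]
force: [0.6, -5.7, -1.9]
finger_gap: 0.266
gripper_force: 59.1
```

The knob pull reached about 7 N while turning and 5.5 N at rest, so the plate is firmly tight. I'll let go and lift clear.

Emit:
servo_tool:
  steps: [0,0,0,0,-0.3,0,0,0,0,0.2,0,0,0,0,1,0,0,0,0,1,0,0,0,0,1,0,0,-0.2,0,1,0,0,-0.6,0,1,0,0,-1,0,1,0,0,-1,0,1]

```text
time: 23.65
ee_pos: [507.4, -13.6, 333.3]
ee_rot: [[0.012, 1.0, 0.009], [1.0, -0.012, -0.001], [-0.001, 0.009, -1.0]]
force: [0.2, 0.2, -1.1]
finger_gap: 0.999
gripper_force: 0.0
```

Emit:
servo_tool:
  steps: [-0.5,-0.4,-0.2,0,1,-1,-0.8,-0.3,0,1,-1,-0.8,-0.3,0,1,-1,-0.8,-0.3,0,1]

```text
time: 24.15
ee_pos: [406.2, -133.2, 364.2]
ee_rot: [[0.015, 1.0, 0.0], [1.0, -0.015, -0.0], [-0.0, 0.0, -1.0]]
force: [-0.4, -0.4, -0.3]
finger_gap: 0.998
gripper_force: 0.0
```

```bash
python3 - <<'E'
from h import *
s=env.read_state(); print(s['time'],s['ee_pos'],s['force'],s['finger_gap'])
c=snap('wrist','w5');c,im=load('w5')
S=np.array([591.6,-28.5]);zs=184.5
for ang in (170,175,180): 
    a=np.radians(ang);d=np.array([np.cos(a),np.sin(a)]);n=np.array([-d[1],d[0]])
    P=lambda x,y,z:proj(c,(*(S+x*d+y*n),zs+z),True).round(1).tolist()
    print(ang,'boss top',[P(x,y,36) for x,y in ((18,18),(18,-18),(-18,-18),(-18,18))],'hole c',P(0,0,36),'pilot top',P(0,0,29),'knob top',P(90,0,67),'arm end',P(107,0,10))
E
```

```text
24.15 [ 406.23415984 -133.24043108  364.20355887] [-0.39279904 -0.44315468 -0.25420509] 0.9979225394637699
170 boss top [[487.5, 98.6], [492.7, 64.9], [520.1, 75.4], [515.0, 107.8]] hole c [504.4, 86.6] pilot top [500.9, 86.7] knob top [437.1, 57.5] arm end [401.9, 61.5]
175 boss top [[488.5, 100.4], [491.3, 66.0], [519.2, 73.6], [516.3, 106.7]] hole c [504.4, 86.6] pilot top [500.9, 86.7] knob top [436.2, 66.3] arm end [400.8, 70.2]
180 boss top [[489.7, 102.1], [490.0, 67.2], [518.0, 71.9], [517.6, 105.5]] hole c [504.4, 86.6] pilot top [500.9, 86.7] knob top [435.9, 75.2] arm end [400.5, 79.2]
```

```bash
cat > sil.py <<'E'
from h import *
from scipy.spatial.transform import Rotation as Ro
import itertools
c,im=load('w5')
g=cv2.GaussianBlur(im,(3,3),0).astype(int)
sub=g[30:130,380:540]
m=(sub.max(2)<75)
print('\n'.join(''.join('#' if v<40 else '+' if v<75 else '.' for v in r[::2]) for r in sub.max(2)[::4]))
def box(x0,x1,y0,y1,z0,z1): return np.array(list(itertools.product((x0,x1),(y0,y1),(z0,z1))),float)
a=np.linspace(0,2*np.pi,24)
parts=[box(-18,18,-18,18,0,36),box(18,107,-12,12,0,10),np.array([[90+12*np.cos(t),12*np.sin(t),z] for t in a for z in (13,62)])]
def render(x,y,z,yaw,tilt):
    R=Ro.from_euler('ZY',[yaw,tilt],degrees=True).as_matrix();o=np.zeros(m.shape,np.uint8)
    for p in parts:
        q=np.array([proj(c,R@v+[x,y,z],True) for v in p])-[380,30]
        cv2.fillConvexPoly(o,cv2.convexHull((q*16).round().astype(np.int32)),1,shift=4)
    return o>0
best=[]
for z in range(176,212,3):
  for yaw in range(160,190,3):
    for tilt in (0,3):
      o=render(591.6,-28.5,z,yaw,tilt);best.append((round((o&m).sum()/(o|m).sum(),3),z,yaw,tilt))
best.sort(reverse=True);print(best[:10])
E
python3 sil.py
```

```text
...........+...........................++++.....................................
..........++...........................++++.....................................
..........++...........................++++.....................................
..........+............................++++.....................................
+.........+............................++++.....................................
..........+............................++++.....................................
..........+............................++++.....................................
..........+............................++++.....................................
..........+............................++++.....................................
.........++............................+++......................................
.........+..........+######+..........+++.......++++###+++++++++................
.........+++++++##############+++++.+++++++...+.+######++++++++++++++...........
.........+++++#################+++++++++++++++++++#####++++#######+++...........
.........+++++#################++++++++++++++++
[... 565 characters left out ...]
...................................
.......+.............................+++........................................
.......+............................++++........................................
.......+............................++++........................................
......++............................++++........................................
[(np.float64(0.711), 185, 181, 3), (np.float64(0.706), 182, 181, 3), (np.float64(0.703), 182, 181, 0), (np.float64(0.697), 185, 181, 0), (np.float64(0.696), 188, 181, 3), (np.float64(0.693), 179, 181, 0), (np.float64(0.692), 179, 181, 3), (np.float64(0.687), 185, 184, 3), (np.float64(0.686), 188, 184, 3), (np.float64(0.681), 185, 184, 0)]
```

The silhouette fit puts the crank's underside at about 184 mm, where the seat should be, so it is fully home. The hand is clear, so I'm handing in.

```bash
python3 -c "
from workcell import env
print(env.close_job())"
```

```text
the job is handed in; nothing more can be done
None
```

The crank is fully home on the spindle and the report is firmly tight (about 7 N at the knob while turning, 5.5 N at rest); the hand is clear, and the job was handed in at about 24 s with no result reported back.

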